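Park the tamper and wind the carriage home

TASK

Take the tamper with the flat disc head out of the drying rack and drop it handle first through the loop on the carriage, so that it hangs there by its head. Then swing the folded crank on the handwheel up until it latches upright, and with it wind the wheel clockwise about one turn until the carriage is fully home at the end stop. Leave the crank latched upright, the tamper hanging in the loop, and the other tools and bench things undisturbed.

Things in the scene. Friction and masses are not known exactly. Their poses are not given: they have to be found in the camera images.
- unit: fixed parking unit of a wax embedding station, bolted to the bench; base plate 150 mm (x) by 490 mm (y), 12 mm thick. Origin on the bench under the plate; the handwheel axis is at its (0, -130 mm), the carriage runs along its +y axis on two rails up to a white end stop with two rubber buffers. z up
- tamper: loose steel tissue tamper, 140 g nominal: the one rack tool with a plain flat disc head (36 mm across, 12 mm thick) at the top of a straight round handle 12 mm thick and 65 mm long. It hangs handle down in one of the rack's three holes. Origin at the centre of the handle's lower end, z points up to the head (head from 65 to 77 mm)
- rack: fixed white drying rack, its top bar 210 mm long (its x), 32 mm wide (its y), 10 mm thick, top face 85 mm above the bench, narrower than the tamper's head so that fingers can straddle it; foot 56 mm wide; with three 21 mm holes at x = -70, 0 and 70 mm. Origin on the bench under its centre
- ball_probe: loose rack tool with the same handle as the tamper but a 22 mm ball for a head (28 mm collar under it); top 89 mm above its origin. Not wanted, leave it hanging. Origin at the handle's lower end
- paddle: loose rack tool with the same handle but an upright flat blade 26 x 7 x 24 mm for a head (28 mm collar under it); top 93 mm above its origin. Not wanted, leave it hanging. Origin at the handle's lower end
- jar: clear specimen jar, 60 mm across, 75 mm tall, bystander; origin under its centre
- reagent: amber bottle, 68 mm across, 170 mm tall, bystander; origin under its centre
- vial_a: small white vial, 32 mm across, 55 mm tall, bystander; origin under its centre
- vial_b: small white vial like the other, bystander; origin under its centre
- slide_box: grey slide box 60 x 120 x 32 mm, bystander; origin under its centre
- cassettes: stack of white tissue cassettes 40 x 28 x 25 mm, bystander; origin under its centre
- tamper_head (a point): point on the tamper's axis at the underside of its disc head (65 mm above the handle's end)
- loop (a point): centre of the top face of the parking loop, a level steel ring on the carriage: 34 mm outside, 20 mm inside, 10 mm deep, top face 120 mm above the bench. Its post stands 38 mm to the unit's +x side, no taller than the ring. The deck below is 44 mm above the bench, so the handle hangs free. A seated tamper has its head's underside on this face
- wheel_center (a point): point on the handwheel's vertical axis, 92 mm above the bench (level with the crank's hinge). The steel wheel is 154 mm across; its rim tops out at 74 mm above the bench, spokes and hub at 72 mm. A small detent block, 90 mm high, stands on it beside the folded crank, on the unit's +y side, 6 to 17 mm from the axis towards the hinge
- crank_hinge (a point): point on the crank's horizontal hinge axis, on the wheel 56 mm from the wheel's axis and 92 mm above the bench; it goes round with the wheel. The hinge axis runs tangentially (square to the line from wheel_center to crank_hinge). As the episode starts it lies on the unit's +x side of the wheel's axis
- crank_grip (a point): centre of the crank's black ball knob, 26 mm across, 66 mm from crank_hinge at the end of a 12 mm steel rod; the knob swivels freely on the rod's end, so it can be held while the crank turns under it. Folded, the rod lies level from the hinge across the wheel and the knob sits 10 mm beyond the wheel's axis, its underside 7 mm above the spokes. Upright, the knob is straight above the hinge, its centre 158 mm above the bench
- crank (a joint): fold angle of the crank, rad: 0 folded flat over the wheel, 1.57 upright, stop at 1.60. About 1 N at the grip lifts it; let go early it falls back. Between 1.17 and 1.53 rad its toe snaps over a spring ball (2 to 4 N at the grip); beyond, it stays latched. While folded (below 0.7 rad) the toe sits in a toothed ring under the wheel and locks the wheel
- wheel (a joint): handwheel angle, rad, 0 at the start, growing clockwise seen from above; 6.28 (one full turn) brings the carriage home. Light friction, about 2 N at the crank; stays where it is left. Stop at 6.36
- carriage (a joint): carriage travel along the unit's +y, m: 0 at the start, 0.110 fully home; geared to the wheel (17.5 mm per rad), it carries the loop along
Things that resemble listed ones, but are neither listed nor needed, are in the scene too. Leave any orange or turquoise look-alike of the tamper alone.

How it is judged:
By the outcome, as a careful person would: the job done as asked, in the order asked, and still so for the second after the job is handed in, with the robot touching nothing.
It also fails if it takes over 67 s, if anything falls off the work surface, if the arm or the gripper's body presses on something with over 40 N, if the wrist force passes 120 N, or if a joint passes its speed limit or range.

ROBOT

A 7-joint arm with a two-finger parallel gripper is mounted at the origin on the work surface. World frame = base frame: x ahead of the robot, y to its left, z up, the work surface at z = 0. Lengths are in m, angles in rad, forces in N, time in s.
With the tool pointing down it reaches from about 0.35 to 0.9 m from the base axis. Payload 19.9 kg.
Tool frame: the origin (TCP) lies on the centre line of the jaws, within the pads' length; the fingertips stand 17 mm ahead of it and the grasp point (between the pads) lies 2 mm behind it; z points along the fingers, y is the line along which they close (so a half turn about z gives the same grasp; the last joint's range is limited). The gripper opens to 94 mm and grips with 3 to 60 N. Pads are 16 mm wide; open, the fingers measure 119 mm over their backs; the gripper's body (75 mm by 177 mm) begins 78 mm behind the grasp point.
Start: joints at [1.147, 0.417, -0.01, 1.614, 0.005, 1.111, -0.053], TCP at [0.233, -0.58, 0.188] pointing down, gripper open.
Joint ranges: [-2.81, 2.81], [-0.39, 2.02], [-1.27, 1.25], [0.06, 2.57], [-1.19, 4.33], [0.19, 2], [-2.82, 2.82]. Speed limits (rad/s): [1.89, 1.89, 2.39, 2.39, 3.01, 3.01, 3.01].

INTERFACE

Orientations are given as a unit quaternion [x, y, z, w].
In Python, from station import manip, grab_frame gives the robot as it stands.
- The arm moves only by the shell command python3 -m crank 'ROWS'. ROWS is JSON, one flat list of numbers, 7 for each row, row after row: the shift along the tool's x, y, z scaled (see below), then the turn, a rotation vector about the tool's x, y, z scaled (see below), then the closure, from -1 (fully open) to 1 (shut), so that 0 is half open. In form: [dx, dy, dz, rx, ry, rz, claw, dx, dy, dz, rx, ry, rz, claw, ...]. A call has 1 to 20 rows; each row is the pose to reach, as a shift and turn from the pose commanded when the call began, along the tool's axes at that moment; what a row does not reach only later rows make up. The controller multiplies each number of a shift by 0.6 m and each number of a turn by 90 degrees. A row lasts 1/10 s, in which the tool goes at most 50 mm and 8.59 degrees, less where a joint would pass 70% of its speed; a pose out of reach is approached as far as the arm can. A call with a number of a shift or a turn outside -1 to 1 is refused whole. A call with a gripper value outside its range is refused whole. The fingers move at their own pace and stop on an object; the grip force is fixed at half the most. Time passes only in rows, so rows that repeat a pose let the fingers close. It gives the time, the measured TCP pose, the force, the opening and the grip force at its end, in the units of the state.
- manip.observe(): the state, without advancing time (a new reading comes with each control period).
- grab_frame(name): name is "scene" or "top" or "wrist"; returns a dict with "color" (480x640x3 uint8, red, green, blue), "K" (3x3 intrinsics, pixels), "distortion" ([k1, k2, p1, p2, k3] as OpenCV has them; the pictures are not rectified), "rvec" (rotation vector, rad) and "tvec" (3), from world to camera coordinates, as OpenCV has them. Camera axes: x right, y down, z forward; pixel columns grow to the right and rows downward; lengths in m; the calibration is good to about 2 mm. A picture is of the moment at which its call begins. There is no depth.
- manip.hand_in(): hands the job in; it is judged then, once.
The state is a dict: "time_s": time; "qpos": joint angles; "joint_vel": joint speeds; "joint_torque": joint torques, N m; "tcp_pos": TCP position; "ee_rot": TCP orientation; "contact_force": force on the tool from outside, world axes, zero at the start; "moment": the same for the moment, N m; "gripper_width": finger opening in m; "gripper_force": force on a finger pad.
Only numpy, scipy, OpenCV 4.12 (cv2) and the standard library are available. Lean on these libraries where they do the work, as an engineer would, in place of code of your own. Each camera call takes 0.05 s, during which the arm holds its last target. There are 200 camera calls.

## Working session

There is one attempt and no reset: what is moved stays moved. The work goes in short steps, Python scripts to look and compute and a shell command to move; the robot and the scene stay as the last step left them, time stands still between calls to the robot, and variables do not carry over. Pictures are saved under pics/ and viewed, at most 10 in all, crops included, and the job is handed in when it is done.

```bash
mkdir -p pics; python3 - <<'E'
from station import manip, grab_frame
import cv2,json
s=manip.observe();print(s['tcp_pos'],s['ee_rot'],s['time_s'],s['gripper_width'])
for n in ("scene","top"):
    f=grab_frame(n);cv2.imwrite(f"pics/{n}0.png",f["color"][:,:,::-1])
    print(n,f["K"],f["distortion"],f["rvec"],f["tvec"])
E
```

```text
[ 0.23266723 -0.57965129  0.18762743] [ 9.81835655e-01  1.89732350e-01 -1.64600193e-04 -5.94989679e-04] 0.0 0.09408743829503381
scene [[486.63086607   0.         329.1303292 ]
 [  0.         486.63086607 227.66362699]
 [  0.           0.           1.        ]] [-0.06903121  0.          0.          0.          0.        ] [ 1.94132563  0.94021522 -0.5095418 ] [-0.37471216 -0.13820366  1.58598386]
top [[435.88923824   0.         324.92694576]
 [  0.         435.88923824 241.8615313 ]
 [  0.           0.           1.        ]] [-0.06772764  0.          0.          0.          0.        ] [ 2.18742981 -2.1435508   0.12358035] [-0.00132776  0.60176784  0.94210013]
```

View pics/scene0.png

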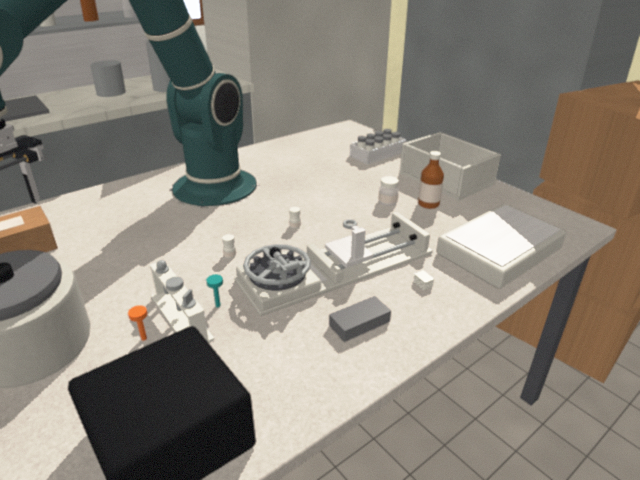

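View pics/top0.png

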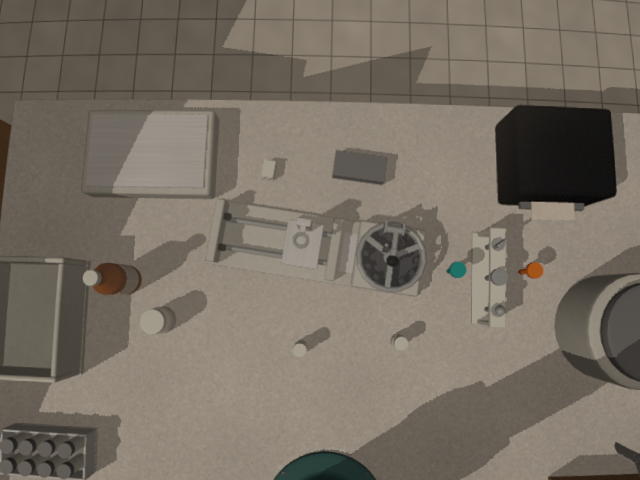

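The scene view shows the rack with three tools (paddle at about (160,267), tamper (175,284), ball (187,297)). Turquoise is at (215,283) and orange at (138,314). In the top view the rack is at about (490,278), with tools at (500,243), (499,276) and (499,310). The wheel is at (391,257), its knob at (391,261), and the loop at (302,240).

Tamper candidates, top-view pixels: grey middle disc (499,276), ball or paddle at (499,243) and (499,310), turquoise (457,270), orange (535,270). I choose the grey disc and check it in a crop.

```bash
python3 - <<'E'
import cv2,numpy as np
t=cv2.imread("pics/top0.png");s=cv2.imread("pics/scene0.png")
a=cv2.resize(t[215:335,440:560],(400,400),interpolation=2);b=cv2.resize(s[245:345,125:225],(400,400),interpolation=2)
c=cv2.resize(t[190:300,200:440],(800,367)[0:2],interpolation=2)[:200*2]
o=np.vstack([cv2.resize(np.hstack([a,b]),(600,300)),cv2.resize(c,(600,275))])
cv2.imwrite("pics/crop1.png",o)
E
```

```text
(no output)
```

View pics/crop1.png

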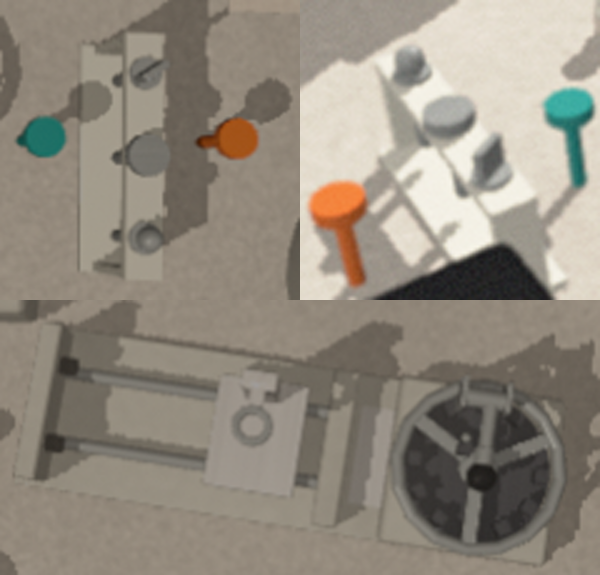

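The crop shows the tamper: a grey plain disc at top-image pixel (499.6,277), in the rack's middle hole. The paddle is at (499,244) and the ball at (499,311). The turquoise and orange ones stand free on the bench. The loop is at (300.8,240.4), the knob at (392.4,260.8) and the hinge at (394.4,229).

```bash
cat > h.py <<'E'
import cv2,numpy as np
from scipy.spatial.transform import Rotation as R
from station import manip, grab_frame
def ray(f,uv,z):
    p=cv2.undistortPoints(np.array([[uv]],float),f["K"],np.array(f["distortion"]))[0,0]
    M=cv2.Rodrigues(np.array(f["rvec"]))[0];c=-M.T@np.array(f["tvec"]).ravel();d=M.T@np.array([p[0],p[1],1])
    return c+d*(z-c[2])/d[2]
def pix(f,P): return cv2.projectPoints(np.array(P,float).reshape(-1,3),np.array(f["rvec"]),np.array(f["tvec"]),f["K"],np.array(f["distortion"]))[0].reshape(-1,2)
def goal(pos,ydir=None):
    "scaled row from the present measured pose; ydir: wanted angle of tool y in world, tool down"
    s=manip.observe();r=R.from_quat(s["ee_rot"])
    d=r.inv().apply(np.array(pos)-s["tcp_pos"])/.6
    t=np.zeros(3)
    if ydir is not None:
        best=None
        for a in (ydir,ydir+np.pi):
            y=np.array([np.cos(a),np.sin(a),0]);z=np.array([0,0,-1.]);g=R.from_matrix(np.c_[np.cross(y,z),y,z])
            v=(r.inv()*g).as_rotvec()/(np.pi/2)
            print("  turn opt",np.round(v,3))
    print("shift",np.round(d,3))
def view(f,path,crop=None,k=1):
    im=f["color"][:,:,::-1]
    if crop: x0,y0,x1,y1=crop;im=im[y0:y1,x0:x1]
    cv2.imwrite(path,cv2.resize(im,None,fx=k,fy=k,interpolation=2))
E
python3 - <<'E'
from h import *
f=grab_frame("top")
M=cv2.Rodrigues(np.array(f["rvec"]))[0];print("cam",-M.T@f["tvec"])
for n,uv,z in [("tamper",(499.6,277),.097),("paddle",(498.8,243.8),.1),("ball",(498.8,310.6),.1),("turq",(458,270),.08),("turq.1",(458,270),.11),("orange",(535,270.5),.1),
 ("loop",(300.8,240.4),.12),("knob",(392.4,260.8),.1),("wheel",(391.6,256.4),.074),("hinge",(394.4,229.2),.092),
 ("barTL",(490,228),.085),("barBL",(490,326),.085),("barTR",(506,228),.085),("barBR",(505,326),.085),
 ("railA",(229,217),.03),("railB",(329,236),.03),("u1",(425,231),.012),("u2",(417.2,296),.012),("u3",(206,262),.012)]: print(n,ray(f,uv,z).round(4))
E
```

```text
cam [0.49348811 0.01260583 1.0029903 ]
tamper [ 0.5279 -0.3573  0.097 ]
paddle [ 0.5976 -0.3559  0.1   ]
ball [ 0.458  -0.3531  0.1   ]
turq [ 0.5419 -0.2739  0.08  ]
turq.1 [ 0.5404 -0.2646  0.11  ]
orange [ 0.5426 -0.433   0.1   ]
loop [0.594  0.0603 0.12  ]
knob [ 0.5575 -0.1301  0.1   ]
wheel [ 0.5688 -0.1324  0.074 ]
hinge [ 0.6251 -0.1354  0.092 ]
barTL [ 0.6332 -0.3435  0.085 ]
barBL [ 0.425  -0.3398  0.085 ]
barTR [ 0.634  -0.3788  0.085 ]
barBR [ 0.4253 -0.3721  0.085 ]
railA [0.6543 0.2294 0.03  ]
railB [0.6155 0.002  0.03  ]
u1 [ 0.634  -0.2192  0.012 ]
u2 [ 0.4849 -0.2008  0.012 ]
u3 [0.5522 0.2816 0.012 ]
```

```bash
python3 - <<'E'
from h import *
f=grab_frame("scene")
for n,p in dict(tamper=(.5279,-.3573,.097),loop=(.594,.0603,.12),wheel=(.5688,-.1324,.074),knob=(.5575,-.1301,.1),turq=(.541,-.27,.1)).items(): print(n,pix(f,p).round(1))
w=grab_frame("wrist");print("wrist",w["K"][0,0],(-cv2.Rodrigues(np.array(w["rvec"]))[0].T@w["tvec"]).round(3))
goal((.528,-.357,.24),np.radians(88.6))
print(manip.observe()["qpos"])
E
```

```text
tamper [[173.3 280.2]]
loop [[348.7 221.2]]
wheel [[276.1 260.4]]
knob [[273.7 248.3]]
turq [[214.3 266.9]]
wrist 383.49349882337185 [ 0.307 -0.55   0.384]
  turn opt [-0.000e+00 -1.000e-03 -1.741e+00]
  turn opt [-0.     0.     0.259]
shift [ 0.595 -0.161 -0.087]
[ 1.14747501  0.4176981  -0.01030011  1.61386699  0.00469566  1.11070229
 -0.05299273]
```

```bash
python3 -m crank '[0,0,-0.08,0,0,0,-1, 0,0,-0.12,0,0,0,-0.28, 0.595,-0.161,-0.087,0,0,0.259,-0.28, 0.595,-0.161,-0.087,0,0,0.259,-0.28, 0.595,-0.161,-0.087,0,0,0.259,-0.28, 0.595,-0.161,-0.087,0,0,0.259,-0.28, 0.595,-0.161,-0.087,0,0,0.259,-0.28, 0.595,-0.161,-0.087,0,0,0.259,-0.28, 0.595,-0.161,-0.087,0,0,0.259,-0.28, 0.595,-0.161,-0.087,0,0,0.259,-0.28, 0.595,-0.161,-0.087,0,0,0.259,-0.28, 0.595,-0.161,-0.087,0,0,0.259,-0.28]' && python3 - <<'E'
from h import *
w=grab_frame("wrist");view(w,"pics/w1.png")
print("tamper pred",pix(w,(.528,-.357,.097)),"turq",pix(w,(.541,-.272,.08)))
goal((.528,-.357,.24),np.radians(88.6))
E
```

```text
time_s: 1.45
tcp_pos: [0.5282, -0.3572, 0.2401]
ee_rot: [1.0, -0.012, -0.0, -0.0]
contact_force: [-0.5, -1.3, -0.5]
gripper_width: 0.0601
gripper_force: 0.0
tamper pred [[312.80443948 218.85912529]] turq [[222.69798237 203.66733882]]
  turn opt [ 1.000e-03 -0.000e+00  1.999e+00]
  turn opt [ 0.     0.    -0.001]
shift [ 0.001 -0.002  0.001]
```

View pics/w1.png

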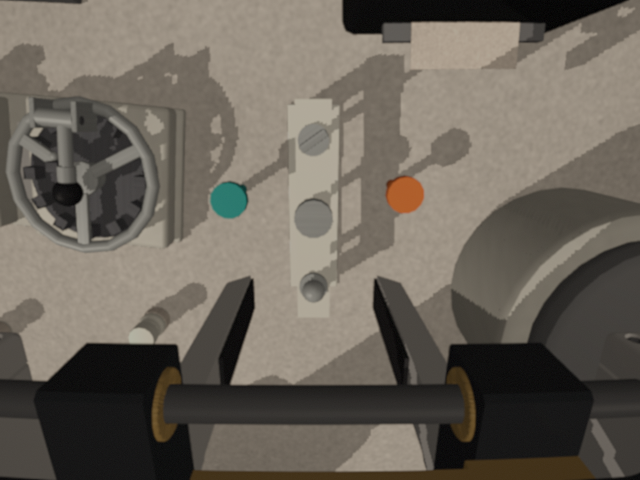

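The wrist view shows the tamper's disc at (313,218), as predicted, with turquoise at (229,200) and orange at (405,194), both clear of the fingers. I go down and grip.

```bash
python3 -m crank '[0,0,0.08,0,0,0,-0.28, 0.001,0,0.16,0,0,0,-0.28, 0.001,0,0.21,0,0,0,-0.28, 0.001,0,0.244,0,0,0,-0.28, 0.001,0,0.244,0,0,0,-0.28, 0.001,0,0.244,0,0,0,1, 0.001,0,0.244,0,0,0,1, 0.001,0,0.244,0,0,0,1, 0.001,0,0.244,0,0,0,1, 0.001,0,0.244,0,0,0,1, 0.001,0,0.244,0,0,0,1]'
```

```text
time_s: 2.6
tcp_pos: [0.5288, -0.3574, 0.0943]
ee_rot: [1.0, -0.013, 0.0, 0.0]
contact_force: [-0.6, -0.4, -0.8]
gripper_width: 0.0154
gripper_force: 0.0
```

```bash
python3 - <<'E'
from h import *
w=grab_frame("wrist");s=grab_frame("scene");t=grab_frame("top")
b=cv2.resize(s["color"][230:350,100:260],(480,360),interpolation=2)
a=cv2.resize(w["color"],(480,360))[...]
o=np.hstack([a[:,:320+80][:,:400],b[:,:400]])[:,:,::-1];cv2.imwrite("pics/w2.png",np.vstack([o,cv2.resize(t["color"][200:330,400:600][:,:,::-1],(800,520))[140:380]]))
print(manip.observe()["gripper_width"],manip.observe()["tcp_pos"])
E
```

```text
0.0035632463826902228 [ 0.52874717 -0.35731441  0.09402757]
```

View pics/w2.png

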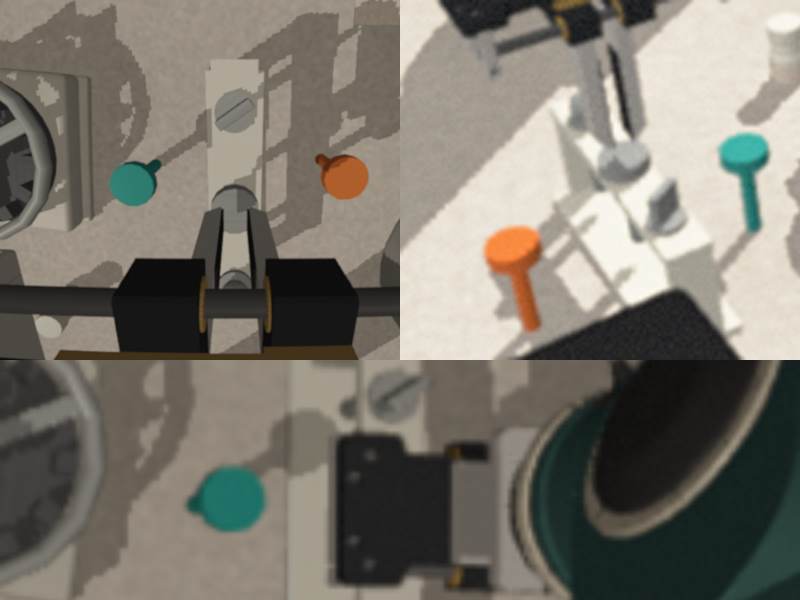

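The view shows the closed fingers over the bar between tamper and ball, not on the tamper: the tamper is untouched, and the real fingertips differ from the reported TCP. I work out the offset.

```bash
python3 - <<'E'
from h import *
s0=manip.observe();print(s0["tcp_pos"],s0["ee_rot"],s0["qpos"],s0["contact_force"],s0["joint_vel"].__class__)
w=grab_frame("wrist");s=grab_frame("scene");t=grab_frame("top")
for f in (w,s,t): print(pix(f,[(.5288,-.3574,.077),(.5288,-.3574,.094),(.4888,-.3574,.09),(.528,-.357,.097)]).round(0).tolist())
M=cv2.Rodrigues(np.array(w["rvec"]))[0];print(M.round(3),-M.T@w["tvec"])
view(s,"pics/s3.png",(90,190,250,310),5)
E
```

```text
[ 0.52874717 -0.35731441  0.09402757] [ 9.99922069e-01 -1.24839963e-02 -7.48075006e-05 -3.05200522e-05] [ 0.61384674  0.53920657 -0.09238319  1.65707555  0.05836912  0.94815951
 -1.09532597] [ 0.00883919 -0.02292441  0.01247455] <class 'numpy.ndarray'>
[[313.0, 268.0], [313.0, 278.0], [315.0, 339.0], [312.0, 282.0]]
[[175.0, 288.0], [174.0, 282.0], [166.0, 274.0], [173.0, 280.0]]
[[496.0, 277.0], [499.0, 277.0], [499.0, 296.0], [499.0, 277.0]]
[[-0.027 -1.     0.   ]
 [-0.96   0.026  0.277]
 [-0.277  0.007 -0.961]] [ 0.60872436 -0.35959094  0.29048329]
```

View pics/s3.png

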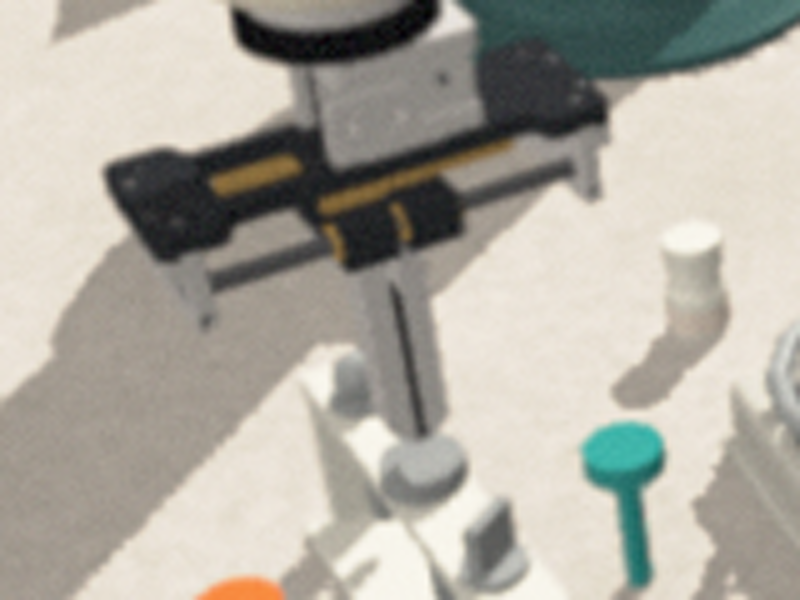

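The fingertips sit right on top of the disc, so the fingers closed above it. The real tips are about 20 to 25 mm higher than the nominal tip position. I raise, open and retry 20 mm lower, reading the width.

```bash
python3 -m crank '[0,0,-0.06,0,0,0,1, 0,0,-0.06,0,0,0,-0.28, 0,0,-0.06,0,0,0,-0.28, 0,0,-0.06,0,0,0,-0.28, 0,0,-0.06,0,0,0,-0.28, 0,0,-0.06,0,0,0,-0.28, 0,0,-0.06,0,0,0,-0.28, 0,0,-0.02,0,0,0,-0.28, 0,0,0.015,0,0,0,-0.28, 0,0,0.034,0,0,0,-0.28, 0,0,0.034,0,0,0,-0.28]' && python3 -m crank '[0,0,0,0,0,0,1,0,0,0,0,0,0,1,0,0,0,0,0,0,1,0,0,0,0,0,0,1,0,0,0,0,0,0,1]'
```

```text
time_s: 4.0
tcp_pos: [0.528, -0.3568, 0.0721]
ee_rot: [1.0, -0.012, -0.001, -0.001]
contact_force: [0.5, -0.2, 0.9]
gripper_width: 0.0601
gripper_force: 0.0
time_s: 4.5
tcp_pos: [0.5291, -0.3576, 0.0744]
ee_rot: [1.0, -0.013, 0.0, 0.0]
contact_force: [-1.4, -0.1, 5.8]
gripper_width: 0.0345
gripper_force: 30.0
```

```bash
python3 -m crank '[0,0,0,0,0,0,1,0,0,-0.01,0,0,0,1,0,0,-0.03,0,0,0,1,0,0,-0.05,0,0,0,1,0,0,-0.05,0,0,0,1]'; python3 - <<'E'
from h import *
w=grab_frame("wrist");s=grab_frame("scene")
o=np.hstack([cv2.resize(w["color"][200:400,220:420],(400,400),interpolation=2),cv2.resize(s["color"][230:330,120:220],(400,400),interpolation=2)])
cv2.imwrite("pics/w4.png",o[:,:,::-1])
E
```

```text
time_s: 5.0
tcp_pos: [0.5297, -0.3579, 0.106]
ee_rot: [1.0, -0.013, 0.001, 0.001]
contact_force: [-0.0, 0.3, -1.0]
gripper_width: 0.0345
gripper_force: 30.0
```

View pics/w4.png

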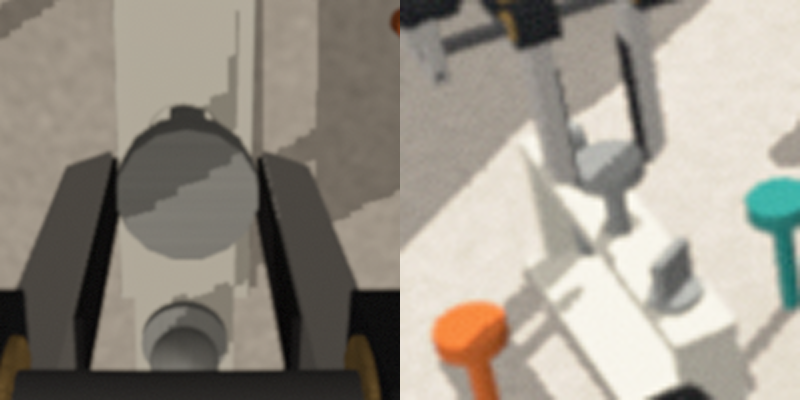

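The close view shows the disc held symmetrically between the pads, at about (313,292) in the wrist picture, with the handle hanging straight. I lift it and carry it above the loop.

```bash
python3 - <<'E'
from h import *
goal((.594,.0603,.212),np.radians(82.1))
E
```

```text
turn opt [ 1.000e-03  0.000e+00 -1.928e+00]
  turn opt [ 0.    -0.     0.072]
shift [ 0.091 -0.699 -0.18 ]
```

```bash
python3 -m crank '[0,0,-0.05,0,0,0,1, 0,0,-0.12,0,0,0,1, 0,0,-0.18,0,0,0,1, 0.01,-0.04,-0.18,0,0,0.01,1, 0.02,-0.1,-0.18,0,0,0.03,1, 0.03,-0.17,-0.18,0,0,0.05,1, 0.04,-0.24,-0.18,0,0,0.072,1, 0.05,-0.31,-0.18,0,0,0.072,1, 0.06,-0.38,-0.18,0,0,0.072,1, 0.07,-0.45,-0.18,0,0,0.072,1, 0.08,-0.52,-0.18,0,0,0.072,1, 0.09,-0.58,-0.18,0,0,0.072,1, 0.091,-0.63,-0.18,0,0,0.072,1, 0.091,-0.67,-0.18,0,0,0.072,1, 0.091,-0.69,-0.18,0,0,0.072,1, 0.091,-0.699,-0.18,0,0,0.072,1, 0.091,-0.699,-0.18,0,0,0.072,1, 0.091,-0.699,-0.18,0,0,0.072,1]'; python3 - <<'E'
from h import *
w=grab_frame("wrist");s=grab_frame("scene");t=grab_frame("top")
tc=manip.observe()["tcp_pos"]
print(tc,"loop pred w,s",pix(w,(.594,.0603,.12)),pix(s,(.594,.0603,.12)), "handle end if straight",pix(w,tc-[0,0,.0545]),pix(s,tc-[0,0,.0545]), pix(s,tc+[0,0,.0105]))
x,y=pix(s,(.594,.0603,.15))[0].astype(int)
o=np.hstack([w["color"][:480,100:500],cv2.resize(s["color"][y-60:y+60,x-50:x+50],(400,480),interpolation=2)])
cv2.imwrite("pics/w5.png",o[:,:,::-1]);print(x-50,y-60)
E
```

```text
time_s: 6.9
tcp_pos: [0.5939, 0.0591, 0.2115]
ee_rot: [0.998, -0.07, -0.0, 0.0]
contact_force: [1.1, -0.5, -1.9]
gripper_width: 0.0345
gripper_force: 30.0
[0.59393304 0.05947585 0.21166411] loop pred w,s [[311.25459857 234.14681884]] [[348.659421   221.23603018]] handle end if straight [[312.23020017 248.59199695]] [[348.95913515 207.70126501]] [[350.01346302 182.75095955]]
299 150
```

View pics/w5.png

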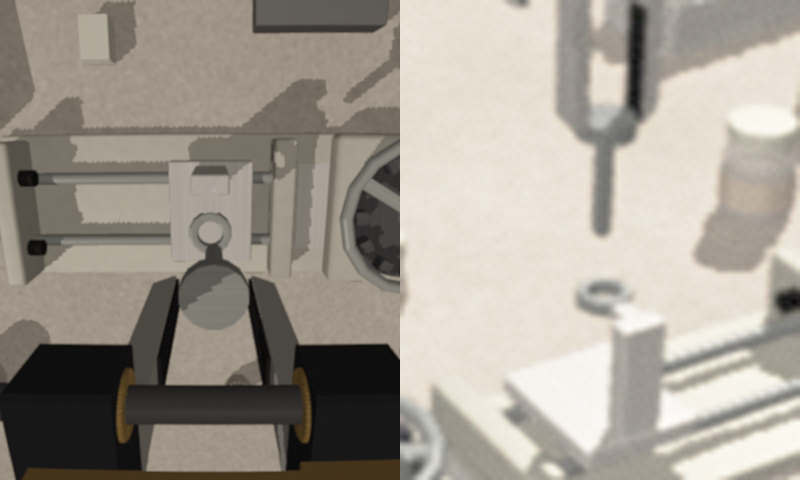

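The wrist view shows the ring at about (310,232) and the handle end at (314,247), against predictions of (311,234) and (312,249). That calls for about +2.3 mm in y. I descend partway and check the force.

```bash
python3 -m crank '[0.001,-0.004,0,0,0,0,1, 0.001,-0.004,0.03,0,0,0,1, 0.001,-0.004,0.05,0,0,0,1, 0.001,-0.004,0.06,0,0,0,1, 0.001,-0.004,0.066,0,0,0,1, 0.001,-0.004,0.072,0,0,0,1, 0.001,-0.004,0.078,0,0,0,1]'
```

```text
time_s: 7.75
tcp_pos: [0.595, 0.0629, 0.165]
ee_rot: [0.998, -0.069, 0.0, -0.0]
contact_force: [-0.1, 0.2, -1.2]
gripper_width: 0.0347
gripper_force: 30.0
```

```bash
python3 -m crank '[0,0,0.02,0,0,0,1, 0,0,0.04,0,0,0,1, 0,0,0.06,0,0,0,1, 0,0,0.075,0,0,0,1, 0,0,0.084,0,0,0,1, 0,0,0.088,0,0,0,1, 0,0,0.088,0,0,0,1]'; python3 - <<'E'
from h import *
w=grab_frame("wrist");s=grab_frame("scene")
o=np.hstack([w["color"][:480,100:500],cv2.resize(s["color"][150:270,299:399],(400,480),interpolation=2)])
cv2.imwrite("pics/w6.png",o[:,:,::-1])
E
```

```text
time_s: 8.45
tcp_pos: [0.5947, 0.0629, 0.1119]
ee_rot: [0.998, -0.069, -0.0, -0.0]
contact_force: [1.0, 1.0, -1.8]
gripper_width: 0.0348
gripper_force: 30.0
```

View pics/w6.png

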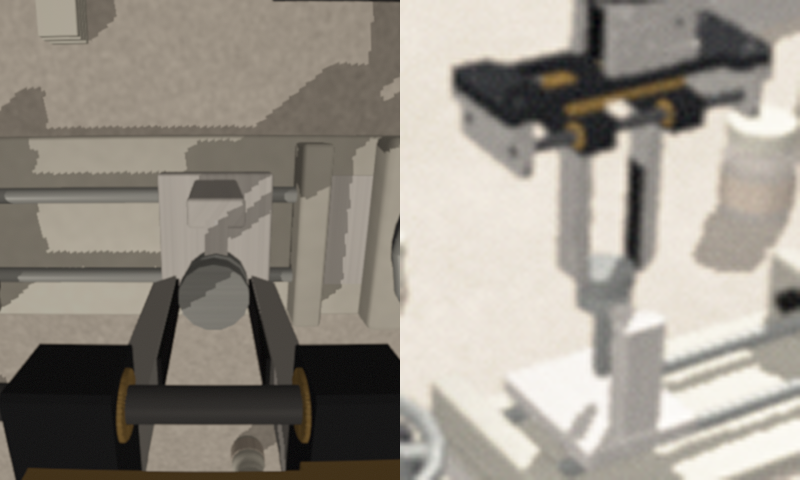

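The view shows the handle through the ring, with the disc just above it. I lower 2 mm, open, rise, and measure the knob.

```bash
python3 -m crank '[0,0,0.003,0,0,0,1, 0,0,0.003,0,0,0,-0.28, 0,0,0.003,0,0,0,-0.28, 0,0,0.003,0,0,0,-0.28, 0,0,0.003,0,0,0,-0.28, 0,0,-0.04,0,0,0,-0.28, 0,0,-0.1,0,0,0,-0.28, 0,0,-0.17,0,0,0,-0.28,0,0,-0.17,0,0,0,-0.28]'; python3 - <<'E'
from h import *
s=manip.observe();print(s["contact_force"])
for n in("top","wrist"):
    f=grab_frame(n);cv2.imwrite(f"pics/r_{n}.png",f["color"][:,:,::-1])
    g=cv2.cvtColor(f["color"],cv2.COLOR_RGB2GRAY);
    if n=="top":
        print("seated disc pred",pix(f,(.595,.0625,.132)));m=(g<50).astype(np.uint8);m[:]*=1
        for c in cv2.connectedComponentsWithStats(m)[2:][0:1]:pass
        nn,l,st,ce=cv2.connectedComponentsWithStats(m)
        for i in range(1,nn):
            if st[i,4]>25 and 340<ce[i][0]<440 and 210<ce[i][1]<300: print(ce[i],st[i],ray(f,ce[i],.095))
    else:
        print("disc pred wrist",pix(f,(.595,.0625,.132)))
for a in (0,45,82,90,172): print(a);goal((.557,-.131,.2),np.radians(a))
E
```

```text
time_s: 9.45
tcp_pos: [0.5971, 0.0633, 0.2196]
ee_rot: [0.998, -0.069, 0.004, -0.001]
contact_force: [0.5, -0.4, -0.6]
gripper_width: 0.06
gripper_force: 0.0
[ 0.45315713 -0.38960483 -0.59525098]
seated disc pred [[299.39915679 239.20497458]]
[392.575  260.6625] [387 256  12  10  80] [ 0.55815388 -0.13123759  0.095     ]
disc pred wrist [[313.88491136 238.18257195]]
0
  turn opt [ 1.000e-03 -1.000e-03 -1.088e+00]
  turn opt [-0.001 -0.001  0.912]
shift [-0.018  0.329  0.024]
45
  turn opt [ 1.000e-03 -1.000e-03 -1.588e+00]
  turn opt [-0.001 -0.001  0.412]
shift [-0.018  0.329  0.024]
82
  turn opt [ 0.002 -0.    -1.999]
  turn opt [-0.    -0.001  0.001]
shift [-0.018  0.329  0.024]
90
  turn opt [-0.002  0.     1.912]
  turn opt [-0.    -0.001 -0.088]
shift [-0.018  0.329  0.024]
172
  turn opt [-1.000e-03 -1.000e-03  1.001e+00]
  turn opt [ 0.001 -0.001 -0.999]
shift [-0.018  0.329  0.024]
```

```bash
python3 -m crank '[0,0.05,0,0,0,0,-0.28, -0.01,0.12,0,0,0,0,-0.28, -0.012,0.2,0,0,0,0,-0.28, -0.015,0.27,0.01,0,0,0,-0.28, -0.017,0.31,0.02,0,0,0,-0.28, -0.017,0.329,0.024,0,0,0,-0.28, -0.017,0.329,0.024,0,0,0,-0.28, -0.017,0.329,0.024,0,0,0,-0.28]'; python3 - <<'E'
from h import *
w=grab_frame("wrist");t=grab_frame("top")
s=manip.observe();print(s["tcp_pos"],s["ee_rot"])
g=cv2.cvtColor(w["color"],cv2.COLOR_RGB2GRAY)
p=pix(w,(.558,-.131,.1))[0];print("knob pred",p)
x,y=p.astype(int)
a=w["color"][y-150:y+150,x-200:x+200] if y>=150 else w["color"][:300,x-200:x+200]
b=cv2.resize(t["color"][190:300,260:440-33],(400,300),interpolation=2)
print(pix(t,(.595,.0625,.132)),x-200,y-150)
cv2.imwrite("pics/w7.png",np.hstack([a,b])[:,:,::-1])
goal((.558,-.131,.072),np.radians(82.1))
E
```

```text
time_s: 10.35
tcp_pos: [0.5578, -0.1296, 0.1994]
ee_rot: [0.998, -0.068, -0.0, -0.0]
contact_force: [0.4, 0.3, 0.3]
gripper_width: 0.0604
gripper_force: 0.0
[ 0.55794297 -0.12942856  0.19969039] [ 9.97693176e-01 -6.78840397e-02  1.74564791e-05 -2.87648168e-04]
knob pred [314.56586546 230.87630991]
[[299.39915679 239.20497458]] 114 80
  turn opt [-0.000e+00 -1.000e-03 -1.999e+00]
  turn opt [-0.     0.     0.001]
shift [0.    0.003 0.213]
```

View pics/w7.png

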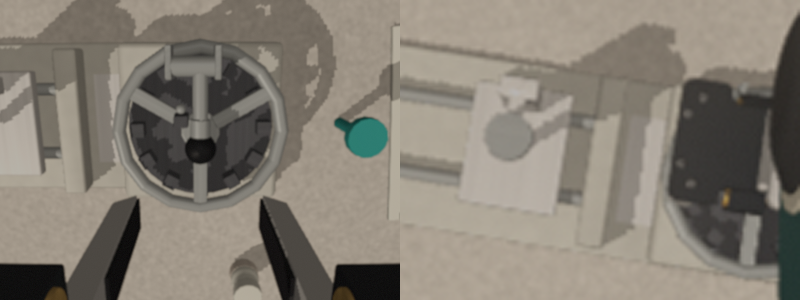

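The wrist view shows the knob at about (314,230), as predicted, with the rod square to the closing line. The top view shows the disc seated at about (299.7,239.5), against a prediction of (299.4,239.2). I descend on the knob.

```bash
python3 -m crank '[0,0.002,0.06,0,0,0,-0.28, 0,0.002,0.12,0,0,0,-0.28, 0,0.002,0.16,0,0,0,-0.28, 0,0.002,0.19,0,0,0,-0.28, 0,0.002,0.207,0,0,0,-0.28, 0,0.002,0.212,0,0,0,-0.28, 0,0.002,0.212,0,0,0,-0.28]'; python3 -m crank '[0,0,0,0,0,0,1, 0,0,0,0,0,0,1, 0,0,0,0,0,0,1, 0,0,0,0,0,0,1, 0,0,0,0,0,0,1, 0,0,0,0,0,0,1]'
```

```text
time_s: 11.15
tcp_pos: [0.5577, -0.132, 0.0728]
ee_rot: [0.998, -0.069, 0.0, -0.0]
contact_force: [0.5, 0.3, 0.1]
gripper_width: 0.0604
gripper_force: 0.0
time_s: 11.75
tcp_pos: [0.5576, -0.1313, 0.0726]
ee_rot: [0.998, -0.069, 0.0, -0.001]
contact_force: [1.0, 5.3, 0.9]
gripper_width: 0.0245
gripper_force: 30.0
```

```bash
python3 -m crank '[0.0005,0,-0.011,0,0,0,1, 0.002,0,-0.022,0,0,0,1, 0.007,0,-0.038,0,0,0,1, 0.0135,0,-0.053,0,0,0,1, 0.0224,0,-0.0666,0,0,0,1, 0.0334,0,-0.0789,0,0,0,1, 0.0334,0,-0.0789,0,0,0,1]'
```

```text
time_s: 12.45
tcp_pos: [0.5783, -0.1336, 0.1207]
ee_rot: [0.998, -0.068, 0.001, -0.001]
contact_force: [-2.7, 7.3, 1.9]
gripper_width: 0.0245
gripper_force: 30.0
```

```bash
python3 -m crank '[0.0126,-0.0012,-0.0106,0,0,0,1, 0.0267,-0.0012,-0.0191,0,0,0,1, 0.0419,-0.0012,-0.0255,0,0,0,1, 0.0579,-0.0012,-0.0295,0,0,0,1, 0.0688,-0.0012,-0.0308,0,0,0,1, 0.0766,-0.0012,-0.0311,0,0,0,1, 0.08,-0.0012,-0.0311,0,0,0,1, 0.08,-0.0012,-0.0311,0,0,0,1]'
```

```text
time_s: 13.25
tcp_pos: [0.6249, -0.1414, 0.1386]
ee_rot: [0.998, -0.069, -0.0, 0.0]
contact_force: [-2.8, -0.7, 7.1]
gripper_width: 0.0247
gripper_force: 30.0
```

```bash
python3 -m crank '[-0.0032,0,-0.001,0,0,0,1, -0.0044,0.0147,-0.001,0,0,0,1, -0.0078,0.0291,-0.001,0,0,0,1, -0.0135,0.0428,-0.001,0,0,0,1, -0.0212,0.0554,-0.001,0,0,0,1, -0.0308,0.0666,-0.001,0,0,0,1, -0.042,0.0762,-0.001,0,0,0,1, -0.0546,0.0839,-0.001,0,0,0,1, -0.0683,0.0896,-0.001,0,0,0,1, -0.0827,0.093,-0.001,0,0,0,1, -0.0974,0.0942,-0.001,0,0,0,1, -0.0974,0.0942,-0.001,0,0,0,1]'
```

```text
time_s: 14.45
tcp_pos: [0.5577, -0.1887, 0.1389]
ee_rot: [0.998, -0.069, -0.001, -0.0]
contact_force: [-0.8, 1.3, -8.9]
gripper_width: 0.0248
gripper_force: 30.0
```

```bash
python3 -m crank '[-0.0147,-0.0012,0.0007,0,0,0,1, -0.0291,-0.0046,0.0007,0,0,0,1, -0.0428,-0.0103,0.0007,0,0,0,1, -0.0554,-0.018,0.0007,0,0,0,1, -0.0666,-0.0276,0.0007,0,0,0,1, -0.0762,-0.0388,0.0007,0,0,0,1, -0.0839,-0.0514,0.0007,0,0,0,1, -0.0896,-0.0651,0.0007,0,0,0,1, -0.093,-0.0795,0.0007,0,0,0,1, -0.0942,-0.0942,0.0007,0,0,0,1, -0.093,-0.1089,0.0007,0,0,0,1, -0.0896,-0.1233,0.0007,0,0,0,1, -0.0839,-0.137,0.0007,0,0,0,1, -0.0762,-0.1496,0.0007,0,0,0,1, -0.0666,-0.1608,0.0007,0,0,0,1, -0.0554,-0.1704,0.0007,0,0,0,1, -0.0428,-0.1781,0.0007,0,0,0,1, -0.0291,-0.1838,0.0007,0,0,0,1, -0.0147,-0.1872,0.0007,0,0,0,1, 0,-0.1884,0.0007,0,0,0,1]'
```

```text
time_s: 16.45
tcp_pos: [0.5756, -0.0769, 0.1386]
ee_rot: [0.998, -0.069, -0.0, -0.0]
contact_force: [-2.1, -0.0, 4.5]
gripper_width: 0.024
gripper_force: 30.0
```

```bash
python3 -m crank '[0.0147,0.0012,0,0,0,0,1, 0.0291,0.0046,0,0,0,0,1, 0.0428,0.0103,0,0,0,0,1, 0.0554,0.018,0,0,0,0,1, 0.0666,0.0276,0,0,0,0,1, 0.0762,0.0388,0,0,0,0,1, 0.0839,0.0514,0,0,0,0,1, 0.0896,0.0651,0,0,0,0,1, 0.093,0.0795,0,0,0,0,1, 0.0942,0.0942,0,0,0,0,1, 0.0941,0.0985,0,0,0,0,1, 0.0941,0.0985,0,0,0,0,1, 0.0941,0.0985,0,0,0,0,1]'
```

```text
time_s: 17.75
tcp_pos: [0.6224, -0.1435, 0.1387]
ee_rot: [0.998, -0.069, 0.0, 0.0]
contact_force: [-0.2, 1.8, 4.1]
gripper_width: 0.0243
gripper_force: 30.0
```

```bash
python3 -m crank '[0.003,0,0,0,0,0,1, 0.003,0,0,0,0,0,1, 0.0015,0,0,0,0,0,1, 0.0015,0,0,0,0,0,-0.28, 0.0015,0,0,0,0,0,-0.28, 0.0015,0,0,0,0,0,-0.28, 0.0015,0,0,0,0,0,-0.28, 0.0015,0,0,0,0,0,-0.28, 0.0015,0,-0.04,0,0,0,-0.28, 0.0015,0,-0.12,0,0,0,-0.28, 0.0015,0,-0.2,0,0,0,-0.28, 0.0015,0,-0.2,0,0,0,-0.28]'; python3 - <<'E'
from h import *
w=grab_frame("wrist");t=grab_frame("top");s=grab_frame("scene")
for n,f in (("w",w),("t",t),("s",s)):
    cv2.imwrite(f"pics/e_{n}.png",f["color"][:,:,::-1])
    print(n,"disc pred",pix(f,(.6106,.1715,.132)),"knob pred",pix(f,(.6224,-.1435,.162)))
    g=cv2.cvtColor(f["color"],cv2.COLOR_RGB2GRAY)
    nn,l,st,ce=cv2.connectedComponentsWithStats((g<45).astype(np.uint8))
    k=pix(f,(.6224,-.1435,.158))[0]
    for i in range(1,nn):
        if st[i,4]>20 and np.hypot(*(ce[i]-k))<40: print("  dark",ce[i].round(1),st[i])
# template match of seated disc in top: before vs after
g0=cv2.imread("pics/r_top.png",0);g1=cv2.cvtColor(t["color"],cv2.COLOR_RGB2GRAY)
T=g0[229:250,289:310];r=cv2.matchTemplate(g1[200:280,200:340],T,cv2.TM_CCOEFF_NORMED);_,v,_,p=cv2.minMaxLoc(r)
q=(p[0]+200+10.4,p[1]+200+10.2);print("disc top match",v,q,ray(t,q,.132))
E
```

```text
time_s: 18.95
tcp_pos: [0.6259, -0.1438, 0.2655]
ee_rot: [0.998, -0.069, 0.005, 0.001]
contact_force: [0.4, 0.4, 0.2]
gripper_width: 0.0601
gripper_force: 0.0
w disc pred [[ -8.0208388  282.91063815]] knob pred [[312.90688989 235.39923396]]
  dark [334.3 211.7] [332 209   8   8  29]
  dark [312.6 237.6] [291 222  39  31 788]
  dark [350.1 229.4] [345 226  11   9  42]
t disc pred [[245.69239076 230.44131907]] knob pred [[404.32667147 225.65019615]]
  dark [403.7 225. ] [396 217  14  16 123]
s disc pred [[387.08355415 206.05194482]] knob pred [[284.22486736 239.30883306]]
  dark [284.1 241.5] [280 237   9  10  72]
disc top match 0.7220092415809631 (267.4, 247.2) [0.57751718 0.12638376 0.132     ]
```

```bash
python3 - <<'E'
from h import *
for n,box in (("t",(225,205,275,260)),("s",(365,185,415,235))):
    g=cv2.imread(f"pics/e_{n}.png",0);x0,y0,x1,y1=box
    c=cv2.resize(g[y0:y1,x0:x1],None,fx=6,fy=6,interpolation=2)
    h=cv2.HoughCircles(c,cv2.HOUGH_GRADIENT,1,30,param1=60,param2=18,minRadius=40,maxRadius=65)
    if h is not None: print(n,[(a/6+x0,b/6+y0,r/6) for a,b,r in h[0][:4].round(1)])
g0=cv2.imread("pics/r_top.png",0);g1=cv2.imread("pics/e_t.png",0)
r=cv2.matchTemplate(g1[200:280,200:340],g0[229:250,289:310],cv2.TM_CCOEFF_NORMED);q=r[15:27,28:45];p=np.unravel_index(q.argmax(),q.shape);print(q.max(),p[1]+28+210.4,p[0]+15+210.2)
a=cv2.imread("pics/top0.png",0)
for nm,b in dict(rack=(470,225,515,330),turq=(445,255,470,285),orange=(520,255,548,285),jar=(135,300,175,340),reag=(80,255,130,300),va=(290,335,310,360),vb=(390,330,412,355),box=(330,145,390,190),cas=(258,155,280,182)).items():
    x0,y0,x1,y1=b;T=a[y0:y1,x0:x1];S=g1[y0-6:y1+6,x0-6:x1+6];r=cv2.matchTemplate(S,T,cv2.TM_CCOEFF_NORMED);_,v,_,p=cv2.minMaxLoc(r);print(nm,round(v,2),p[0]-6,p[1]-6)
s0=cv2.imread("pics/e_t.png");print(s0[223:238:2,236:256:2].mean(2).astype(int))
E
```

```text
0.30895028 244.4 236.2
rack -0.13 6 -6
turq -0.07 1 -6
orange -0.26 -6 -3
jar 1.0 0 0
reag 1.0 0 0
va 1.0 0 0
vb 1.0 0 0
box 0.73 0 0
cas 1.0 0 0
[[116 169 162 148 142 131 133 125 140 164]
 [134 164 137 133 132 133 133 131 131 169]
 [141 143 134 135 134 135 134 134 124 134]
 [137 136 136 136 137 137 137 136 136 104]
 [148 133 135 135 134 134 134 136 136  97]
 [163 135 136 135 135 136 135 136 135  91]
 [168 143 135 135 136 135 136 136 120 103]
 [169 155 137 135 135 135 136 127 101 161]]
```

```bash
python3 - <<'E'
from h import *
f=grab_frame("top")
def blob(im,c,lo,hi):
    m=cv2.inRange(cv2.blur(im,(2,2)),lo,hi);m[:, :int(c[0])-14]=0;m[:,int(c[0])+14:]=0;m[:int(c[1])-14]=0;m[int(c[1])+14:]=0
    m=cv2.morphologyEx(m,cv2.MORPH_OPEN,np.ones((7,7),np.uint8));n,l,st,ce=cv2.connectedComponentsWithStats(m);i=l[int(c[1]),int(c[0])];return ce[i],st[i]
a=cv2.imread("pics/r_top.png",0);print(a[239,288:312])
v=int(a[239,299]);c0,s0=blob(a,(299,239),v-6,v+6);c1,s1=blob(cv2.imread("pics/e_t.png",0),(245.7,230),129,141)
print(c0,s0,c1,s1);p,q=ray(f,c0,.132),ray(f,c1,.132);print(p,q,np.linalg.norm(p-q))
s=cv2.imread("pics/scene0.png",0);e=cv2.imread("pics/e_s.png",0)
for nm,(x0,y0,x1,y1) in dict(ball=(150,255,170,278),pad=(181,285,200,310),turq=(204,272,226,310),orange=(127,303,150,343)).items():
    r=cv2.matchTemplate(e[y0-6:y1+6,x0-6:x1+6],s[y0:y1,x0:x1],cv2.TM_CCOEFF_NORMED);_,v,_,p=cv2.minMaxLoc(r);print(nm,round(v,2),p[0]-6,p[1]-6)
E
```

```text
[67 65 65 64 63 64 62 63 62 61 61 61 61 61 61 60 60 61 59 59 60 58 58 57]
[298.60025707 238.40359897] [285 225  28  28 778] [245.5326087  231.16304348] [239 224  14  15 184]
[0.59659034 0.06415091 0.132     ] [0.60912363 0.17176374 0.132     ] 0.10834022514353196
ball 0.98 0 0
pad 0.96 0 0
turq 1.0 0 0
orange 1.0 0 0
```

```bash
python3 -c "
from station import manip
print(manip.hand_in())"
```

```text
the job is handed in; nothing more can be done
None
```

The job is handed in at about 19 s of the 67 s: the tamper hangs in the loop, the crank stands upright, the carriage is home (about 110 mm of travel by camera and wheel angle), and the other tools and bench things showed no movement. My first grasp closed just above the tamper's disc, so I reopened and gripped it 20 mm lower.

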